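Clear the sharpening plate and snap its cover on

TASK

Take the green scraper block and, holding it, wipe the three wood chips off the steel sharpening plate onto the bench, then put the scraper down on the bench clear of the plate. Fit the yellow clip cover squarely over the plate and press it straight down until the clips snap and the resistance suddenly drops, keep pressing until it sits fully home, and finish while still pressing it down firmly (do not let go of it or ease off). Leave everything else on the bench alone.

Things in the scene. Friction and masses are not known exactly. Their poses are not given: they have to be found in the camera images.
- plate_top (a point): centre of the top face of the steel sharpening plate (150 x 66 mm), 42 mm above the bench; x = its long axis, y across, z up. It lies on a fixed black holder of the same outline. From the middle of each long side a bent brass spring wire clip (24 mm long) sticks out 6 mm, its knee 18 mm below the top face. Nothing stands above the top face except the loose chips.
- plate: the same steel plate, 150 x 66 x 8 mm; origin at the centre of its underside, 34 mm above the bench, axes as plate_top. Fixed.
- cover_center (a point): centre of the yellow clip cover (about 150 g), half-way up its 66.6 mm height; x = long axis, z up, same either way round. Stands open side down. Tray 164 x 88 mm, roof top 33.8 mm and roof underside 28.8 mm above its lowest edge; on the roof a black grip rib 96 mm long (x), 22 mm wide, 33 mm tall: pinch it across its width. Fully home, this point is 4.5 mm above plate_top.
- cover: same cover; origin at the centre of its lowest edge. Two tabs, 56 mm long, in the middle of its long sides have rounded beads inside, 72 mm apart (3 mm to spare each side; 4 mm at each end). Beads meet the clips with cover_center 17 mm above plate_top; the push grows to 10-18 N, drops suddenly below 0 near 11-12 mm (the clips then pull it down), hard stop at 4.5 mm. It does not sink home by its weight.
- scraper_center (a point): the green scraper block (120 g or so) with a black rubber wiping edge below, standing upright on the bench; the point is its centre, half-way up its 64 mm height. 26 mm thick along its x, 72 mm wide along its y (the wiping edge runs along y), z up. Pinch it across its thickness.
- scraper: the same scraper; origin at the centre of its underside, axes as scraper_center.
- chip1: pale wood chip 1 of 3, 20 x 14 x 8 mm, about 10 g, lying on the plate; origin at the centre of its underside
- chip2: pale wood chip 2 of 3, 20 x 14 x 8 mm, about 10 g, lying on the plate; origin at the centre of its underside
- chip3: pale wood chip 3 of 3, 20 x 14 x 8 mm, about 10 g, lying on the plate; origin at the centre of its underside
- hammer: bystander: claw hammer lying on the bench, about 300 mm; origin under its middle. Leave alone.
- chisel: bystander: chisel with yellow handle, 210 mm long, lying; origin near its middle. Leave alone.
- glue: bystander: white glue bottle, 150 mm tall, 56 mm across; origin under its centre. Leave alone.
- offcut_a: bystander: pale wood offcut 70 x 45 x 35 mm; origin under its centre. Leave alone.
- offcut_b: bystander: wood offcut 90 x 40 x 28 mm; origin under its centre. Leave alone.
- tape: bystander: orange tape measure 66 x 34 x 60 mm; origin under its centre. Leave alone.
- square: bystander: try square lying flat, stock 120 mm, blade 160 mm; origin under the middle of the stock. Leave alone.

How it is judged:
On the way, in this order (a step that is already met when the one before it is completed fails the run):
1. the scraper block is lifted and brought to the plate while the chips still lie on it (height (world z) of scraper_center above 0.055 m and horizontal distance between scraper_center and plate_top below 0.17 m and height (world z) of each of chip1, chip2, chip3 above 0.035 m), for 0.05 s.
2. all three chips are off the plate, with the scraper still held up and the cover not yet moved (height (world z) of each of chip1, chip2, chip3 below 0.03 m and height (world z) of scraper_center above 0.055 m and distance of cover_center from where it was at the start of the episode below 0.03 m), for 0.1 s.
3. the cover has snapped home on the plate (z of cover_center in the frame of plate_top below 0.0075 m and horizontal distance between cover_center and plate_top below 0.006 m and angle between the x axis of cover_center and the x axis of plate_top, either way round below 0.07 rad and angle between cover_center's own z axis and vertical below 0.05 rad), for 0.2 s.
At the end, for the whole second after the job is handed in: Chips below 30 mm. Cover home: centre < 7.5 mm above plate_top, < 6 mm off it sideways, turned < 0.07 rad, tilt < 0.05 rad; robot still on it, cover presses the plate with > 5 N through the last second. Scraper at rest on the bench, centre below 40 mm, > 100 mm from the plate centre (all of step 3 and height (world z) of each of chip1, chip2, chip3 below 0.03 m and contact force between cover and plate above 5 N and (contact force between cover and the fingers above 2 N or contact force between cover and the arm above 2 N) and height (world z) of scraper_center below 0.04 m and horizontal distance between scraper_center and plate_top above 0.1 m and linear speed of scraper below 0.02 m/s); the arm keeps its last pose, push and grip.
It fails at once if a chip on the plate is touched by the fingers instead of the scraper ((contact force between chip1 and the fingers above 0.5 N and height (world z) of chip1 above 0.035 m) or (contact force between chip2 and the fingers above 0.5 N and height (world z) of chip2 above 0.035 m) or (contact force between chip3 and the fingers above 0.5 N and height (world z) of chip3 above 0.035 m)).
It fails at once if a bystander on the bench is moved by more than 30 mm (distance of any of hammer, chisel, glue, offcut_a, offcut_b, tape, square from where it was at the start of the episode above 0.03 m).
It also fails if it takes over 70 s, if anything falls off the work surface, if the arm or the gripper's body presses on something with over 40 N, if the wrist force passes 120 N, or if a joint passes its speed limit or range.

ROBOT

A 6-joint arm with a two-finger parallel gripper is mounted at the origin on the work surface. World frame = base frame: x ahead of the robot, y to its left, z up, the work surface at z = 0. Lengths are in m, angles in rad, forces in N, time in s.
With the tool pointing down it reaches from about 0.3 to 0.95 m from the base axis. Payload 3.1 kg.
Tool frame: the origin (TCP) lies at the very end of the fingers, on their centre line; the grasp point (between the pads) lies 19 mm behind it; z points along the fingers, y is the line along which they close (so a half turn about z gives the same grasp; the last joint's range is limited). The gripper opens to 85 mm and grips with 20 to 120 N. Pads are 22 mm wide; open, the fingers measure 114 mm over their backs; the gripper's body (76 mm by 85 mm) begins 54 mm behind the grasp point. The pads swing forward as they close: fully open they stand 13 mm farther back than shut.
Start: joints at [1.177, 0.308, 1.634, -0, 1.2, -0.07], TCP at [0.199, 0.593, 0.231] pointing down, gripper open.
Joint ranges: [-3.06, 3.06], [-0.79, 1.96], [0.05, 2.63], [-1.19, 4.34], [0.05, 2.64], [-2.94, 2.94]. Speed limits (rad/s): [2.79, 2.79, 3.14, 3.14, 3.14, 3.14].

INTERFACE

Orientations are given as a rotation vector (axis times angle).
In Python, from cell import r, cams, workorder, nets gives the robot as it stands. The module is installed in compiled form; this text tells all that it offers.
- The arm moves only by the tool arm_command, never from a script. Its argument "moves" is text: rows parted by semicolons, each of 7 numbers parted by spaces: the turn, a rotation vector about the tool's x, y, z scaled (see below), then the shift along the tool's x, y, z scaled (see below), then the opening, from 0 (shut) to 1 (fully open). In form: ax ay az dx dy dz jaw; .... A call has exactly 8 rows; each row is the pose to reach, as a shift and turn from the pose commanded when the call began, along the tool's axes at that moment, turning the shorter way round; what a row does not reach only later rows make up. The controller multiplies each number of a shift by 400 mm and each number of a turn by 180 degrees. A row lasts 1/8 s, in which the tool goes at most 62.5 mm and 10.7 degrees, less where a joint would pass 70% of its speed; a pose out of reach is approached as far as the arm can. A call with a number of a shift or a turn outside -1 to 1 is refused whole. A call with a gripper value outside its range is refused whole. The fingers move at their own pace and stop on an object; "force" is the grip in N (left out, the last holds). Time passes only in rows, so rows that repeat a pose let the fingers close, or fill a call up. It gives the time, the measured TCP pose, the force, the opening and the grip force at its end, in the units of the state.
- r.sense(): the state, without advancing time (a new reading comes with each control period).
- cams.snapshot(name): name is "scene" or "side" or "wrist"; returns the picture (384x512x3 uint8, red, green, blue); there is no depth.
- cams.camera_model(name): a dict with "mtx" (3x3 intrinsics, pixels), "camera_from_world" (4x4, takes a point from world to camera coordinates); the wrist camera has in their place "T_tool_cam" (4x4, takes a point from camera to tool coordinates, whose origin is the TCP and whose axes are the flange's). Camera axes: x right, y down, z forward; pixel columns grow to the right and rows downward; lengths in m; the calibration is good to about 2 mm. The wrist camera is an equidistant fisheye: a pixel r from the principal point sees the ray r / f radians off the axis. A picture is of the moment at which its call begins: read the wrist's pose just before it. camera_model takes no time and is no camera call.
- workorder.hand_in(): hands the job in; it is judged then, once.
Trained networks look in the newest picture that a camera, given by its name, has taken for a name from the list of things; names that differ only in an ending like _2 or _b are one class to them, and where a whole thing is asked for, a point or a joint stands for the part that bears it (a point fixed in the world has none). Each returns a list of dicts, best first, with "confidence" (0 to 1); they miss things now and then, are a little off and sometimes report something else, mostly with a low value. They report only what shows in the picture. A call takes as long as a camera call.
- nets.look_for(camera, thing): "pixel" ([column, row] in pixels, amid what is visible of it).
- nets.silhouettes(camera, thing): "region" (384x512 bool, what is visible of it) and "pixel" ([column, row] in pixels, amid what is visible of it).
The state is a dict: "time": time; "q": joint angles; "joint_velocities": joint speeds; "joint_efforts": joint torques, N m; "tool_pos": TCP position; "ee_rot": TCP orientation; "force": force on the tool from outside, world axes, zero at the start; "wrist_torque": the same for the moment, N m; "gripper_width": opening from 0.0 (shut) to 1.0 (fully open); "grip_force": force on a finger pad.
Only numpy, scipy, OpenCV 4.12 (cv2) and the standard library are available. Lean on these libraries where they do the work, as an engineer would, in place of code of your own. Each camera call takes 0.05 s, during which the arm holds its last target. There are 200 camera calls.

## Working session

There is one attempt and no reset: what is moved stays moved. The work goes in short steps, Python scripts to look and compute and a tool call to move; the robot and the scene stay as the last step left them, time stands still between calls to the robot, and variables do not carry over. Pictures are saved under pics/ and viewed, at most 14 in all, crops included, and the job is handed in when it is done.

Besides the shell and the picture viewer there is one more tool, called after "Call:" in YAML: its name, and indented under it one key for each argument. arm_command: Moves the arm, as the interface text tells. Its arguments: {"type":"object","properties":{"moves":{"type":"string"},"force":{"type":"number"}},"required":["moves"]}

```bash
mkdir -p pics
cat > h.py <<'E'
import numpy as np, cv2
from scipy.spatial.transform import Rotation as R
from cell import r, cams, workorder, nets
def snap(c,name=None):
    im=cams.snapshot(c)
    if name: cv2.imwrite(f'pics/{name}.png',im[:,:,::-1])
    return im
def ray(c,px):
    m=cams.camera_model(c);K=np.array(m['mtx'])
    T=np.array(m['camera_from_world']);Ti=np.linalg.inv(T)
    d=np.linalg.inv(K)@[px[0],px[1],1];return Ti[:3,3],Ti[:3,:3]@d
def onz(c,px,z):
    o,d=ray(c,px);return o+d*(z-o[2])/d[2]
def proj(c,P):
    m=cams.camera_model(c);K=np.array(m['mtx']);T=np.array(m['camera_from_world'])
    p=(T[:3,:3]@np.atleast_2d(P).T).T+T[:3,3];q=(K@p.T).T;return q[:,:2]/q[:,2:]
E
python3 - <<'E'
from h import *
snap('scene','s0');snap('side','d0')
print(r.sense())
for c in('scene','side'):
  m=cams.camera_model(c);print(c,np.round(np.linalg.inv(m['camera_from_world']),3).tolist(),np.round(m['mtx'],1).tolist())
  for t,z in(('plate_top',.042),('plate',.042),('cover_center',.033),('cover',.033),('scraper',.032),('chip1',.046),('hammer',.01),('chisel',.01),('glue',.07),('offcut_a',.02),('tape',.03),('square',.01)):
    for d in nets.look_for(c,t)[:3]:print(c,t,round(d['confidence'],2),np.round(d['pixel']),onz(c,d['pixel'],z).round(3))
m=cams.camera_model('wrist');print(m)
E
```

```text
{'time': 0.1, 'q': array([ 1.17727869e+00,  3.08921675e-01,  1.63508379e+00, -3.60539584e-07,
        1.19973834e+00, -6.97475507e-02]), 'joint_velocities': array([-9.43186416e-04, -1.90121695e-03, -1.30713741e-03,  3.41780570e-04,
        1.75357007e-03,  9.06147254e-05]), 'joint_efforts': array([-1.15315004e-03, -4.16412485e+01, -2.77645308e+01, -1.69077093e-04,
        4.03661499e-03, -4.78401212e-07]), 'tool_pos': array([0.19859743, 0.59179529, 0.23014792]), 'ee_rot': array([-0.50627839, -3.10002826,  0.00328838]), 'force': array([-0.82030433, -0.97415205, -0.54555372]), 'wrist_torque': array([ 0.00348448, -0.01190493, -0.0215256 ]), 'grip_force': 0.0, 'gripper_width': 1.0001424156577223}
scene [[-0.136, 0.569, -0.811, 1.331], [0.991, 0.09, -0.103, 0.103], [0.015, -0.818, -0.576, 0.628], [0.0, 0.0, 0.0, 1.0]] [[363.1, 0.0, 254.3], [0.0, 363.1, 190.8], [0.0, 0.0, 1.0]]
scene plate_top 0.72 [263. 211.] [0.59  0.034 0.042]
scene plate 0.76 [262. 208.] [0.581 0.028 0.042]
scene cover_center 0.75 [147. 179.] [ 0.481 -0.326  0.033]
scene cover 0.63 [150. 177.] [ 0.469 -0.323  0.033]
sc
[... 1271 characters left out ...]
73. 209.] [0.4   0.133 0.02 ]
side offcut_a 0.73 [188. 133.] [0.693 0.467 0.02 ]
side tape 0.6 [395. 285.] [ 0.61  -0.434  0.03 ]
side square 0.88 [216. 292.] [ 0.308 -0.171  0.01 ]
{'mtx': array([[297.31863964,   0.        , 256.39752982],
       [  0.        , 297.31863964, 188.94678242],
       [  0.        ,   0.        ,   1.        ]]), 'T_tool_cam': array([[-6.49036933e-04, -9.62811335e-01, -2.70173854e-01,
         6.97186154e-02],
       [ 9.99999783e-01, -6.55763423e-04, -6.53665587e-05,
         4.98109690e-05],
       [-1.14234468e-04, -2.70173838e-01,  9.62811552e-01,
        -1.41699801e-01],
       [ 0.00000000e+00,  0.00000000e+00,  0.00000000e+00,
         1.00000000e+00]])}
```

View pics/s0.png

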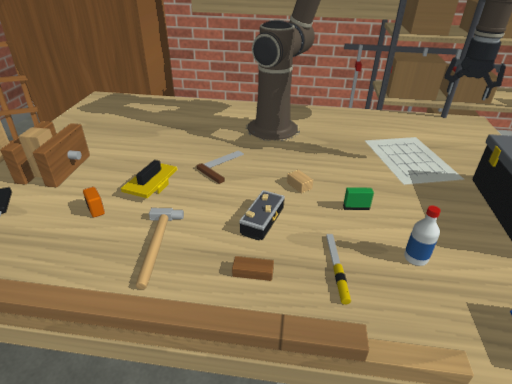

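View pics/d0.png

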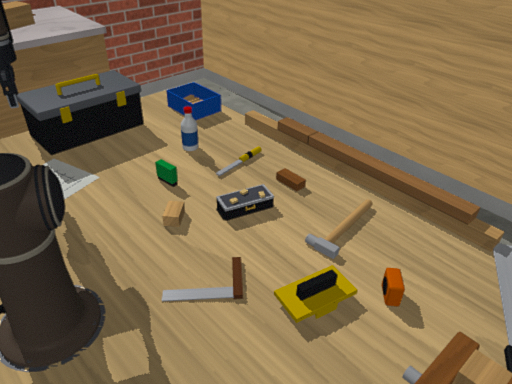

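The scene view shows the plate at (262,213), the cover at (150,180) with its rib up, and the scraper at (358,198). The side view shows the plate at (245,202), the cover at (316,293) and the scraper at (166,172). The three chips lie on the plate. Next I fit poses to the silhouettes.

```bash
cat >> h.py <<'E'
from scipy.optimize import minimize
def box(l,w,z0,z1,x=0,y=0):
    return np.array([[x+a*l/2,y+b*w/2,z] for a in(-1,1) for b in(-1,1) for z in(z0,z1)])
MODELS={'plate':[box(.150,.066,.034,.042)],'holder':[box(.150,.066,0,.042)],
 'cover':[box(.164,.088,.0,.0338),box(.096,.022,.0338,.0666)],
 'scraper':[box(.026,.072,0,.064)],'chip':[box(.02,.014,.042,.05)]}
def place(P,p,z=0):
    c,s=np.cos(p[2]),np.sin(p[2]);return P@np.array([[c,s,0],[-s,c,0],[0,0,1]])+[p[0],p[1],z]
def render(pj,model,p,z=0,S=4):
    m=np.zeros((384*S,512*S),np.uint8)
    for B in MODELS[model]:
        q=pj(place(B,p,z));h=cv2.convexHull(((q+.5)*S-.5).astype(np.float32)).astype(np.int32)
        cv2.fillConvexPoly(m,h,255)
    return cv2.resize(m,(512,384),interpolation=cv2.INTER_AREA)/255.
def fit(views,model,x0,y0,z=0,yaws=np.arange(0,np.pi,np.pi/8)):
    """views: list of (projector, mask)"""
    ms=[cv2.GaussianBlur(m.astype(float),(0,0),1) for _,m in views]
    def cost(p): return sum(np.sum((cv2.GaussianBlur(render(v[0],model,p,z),(0,0),1)-m)**2)/m.sum() for v,m in zip(views,ms))
    best=min((minimize(cost,[x0,y0,a],method='Nelder-Mead',options=dict(initial_simplex=[[x0,y0,a],[x0+.015,y0,a],[x0,y0+.015,a],[x0,y0,a+.2]],xatol=1e-4,fatol=1e-4,maxiter=70)) for a in yaws),key=lambda s:s.fun)
    return best.x,best.fun
E
cat > m1.py <<'E'
from h import *
pj={c:(lambda P,c=c:proj(c,P)) for c in('scene','side')}
ims={c:snap(c) for c in pj}
out={c:ims[c].copy() for c in pj}
for t,mods,x,y in(('plate',('plate','holder'),.575,.025),('cover',('cover',),.46,-.33),('scraper',('scraper',),.47,.3)):
  V=[]
  for c in pj:
    D=nets.silhouettes(c,t)
    D=[d for d in D if np.hypot(*(np.array(d['pixel'])-proj(c,[x,y,.03])[0]))<25]
    if D:
      V.append((pj[c],D[0]['region']));print(t,c,D[0]['confidence'],D[0]['region'].sum())
      out[c][cv2.morphologyEx(D[0]['region'].astype(np.uint8),cv2.MORPH_GRADIENT,np.ones((3,3)))>0]=[255,0,255]
  for m in mods:
    p,f=fit(V,m,x,y);print(t,m,p.round(4),round(f,3), [fit([v],m,p[0],p[1],yaws=[p[2]])[0].round(4) for v in V])
for c in pj:
  for t in('chip1',):
    for d in nets.look_for(c,t)[:6]:print(c,t,round(d['confidence'],2),np.round(d['pixel']),onz(c,d['pixel'],.046).round(3))
a=cv2.resize(out['scene'][140:260,110:400],None,fx=2.7,fy=2.5);b=cv2.resize(out['side'][140:320,130:370],None,fx=2.7,fy=1.65)
w=min(a.shape[1],b.shape[1]);cv2.imwrite('pics/m1.png',np.vstack([a[:,:w],b[:,:w]])[:,:,::-1])
E
python3 m1.py
```

```text
plate scene 0.91 880
plate side 0.91 825
plate plate [0.5737 0.03   2.8549] 0.15 [array([0.5746, 0.0316, 2.8478]), array([0.5723, 0.0258, 2.8554])]Traceback (most recent call last):
  File "m1.py", line 14, in <module>
    p,f=fit(V,m,x,y);print(t,m,p.round(4),round(f,3), [fit([v],m,p[0],p[1],yaws=[p[2]])[0].round(4) for v in V])
        ~~~^^^^^^^^^
  File "h.py", line 35, in fit
    best=min((minimize(cost,[x0,y0,a],method='Nelder-Mead',options=dict(initial_simplex=[[x0,y0,a],[x0+.015,y0,a],[x0,y0+.015,a],[x0,y0,a+.2]],xatol=1e-4,fatol=1e-4,maxiter=70)) for a in yaws),key=lambda s:s.fun)
  File "h.py", line 35, in <genexpr>
    best=min((minimize(cost,[x0,y0,a],method='Nelder-Mead',options=dict(initial_simplex=[[x0,y0,a],[x0+.015,y0,a],[x0,y0+.015,a],[x0,y0,a+.2]],xatol=1e-4,fatol=1e-4,maxiter=70)) for a in yaws),key=lambda s:s.fun)
              ~~~~~~~~^^^^^^^^^^^^^^^^^^^^^^^^^^^^^^^^^^^^^^^^^^^^^^^^^^^^^^^^^^^^^^^^^^^^^^^^^^^^^^^^^^^^^^^^^^^^^^^^^^^^^^^^^^^^^^^^^^^^^^^^^^^^^^^^^^^^^^^^^^^^^^^^^^^^^^^^^^^
    res = _minimize_neldermead(fun, x0, args, callback, bounds=bounds,
    
[... 359 characters left out ...]
^^^^^^^^^^^^^^^^^^^^^^^^^^^^^^^^^^^
  File "h.py", line 34, in <genexpr>
    def cost(p): return sum(np.sum((cv2.GaussianBlur(render(v[0],model,p,z),(0,0),1)-m)**2)/m.sum() for v,m in zip(views,ms))
                                                     ~~~~~~^^^^^^^^^^^^^^^^
  File "h.py", line 28, in render
    q=pj(place(B,p,z));h=cv2.convexHull(((q+.5)*S-.5).astype(np.float32)).astype(np.int32)
  File "m1.py", line 2, in <lambda>
    pj={c:(lambda P,c=c:proj(c,P)) for c in('scene','side')}
                        ~~~~^^^^^
  File "h.py", line 15, in proj
    m=cams.camera_model(c);K=np.array(m['mtx']);T=np.array(m['camera_from_world'])
ValueError: time passes only in moves, steps and waits
```

```bash
cat > p.py <<'E'
s=open('h.py').read()
s=s.replace("def snap","import functools\ncm=functools.lru_cache(None)(cams.camera_model)\ndef snap",1)
s=s.replace("m=cams.camera_model(c)","m=cm(c)")
open('h.py','w').write(s)
E
python3 p.py; sed -i "s/('plate','holder')/('plate',)/" m1.py; python3 m1.py
```

```text
plate scene 0.96 882
plate side 0.77 718
plate plate [0.5744 0.0295 2.8566] 0.231 [array([0.5755, 0.032 , 2.8602]), array([0.5736, 0.0254, 2.8276])]
cover scene 0.81 1189
cover side 0.96 2656
cover cover [ 0.4642 -0.3248  2.9787] 0.27 [array([ 0.4522, -0.324 ,  3.0062]), array([ 0.4715, -0.3258,  2.9585])]
scraper scene 0.68 617
scraper side 0.57 428
scraper scraper [0.4827 0.2869 0.112 ] 0.067 [array([0.4818, 0.2882, 0.2811]), array([0.4827, 0.2869, 0.112 ])]
scene chip1 0.54 [248. 214.] [ 0.616 -0.002  0.046]
scene chip1 0.17 [358. 197.] [0.494 0.284 0.046]
```

View pics/m1.png

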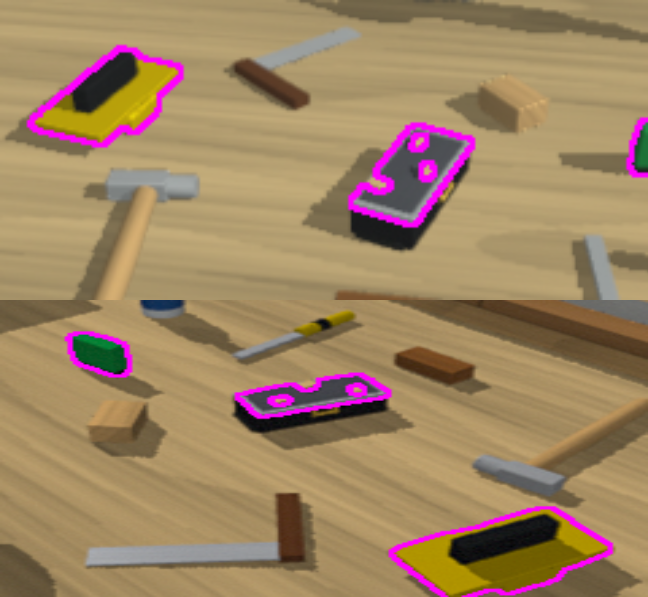

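The silhouettes outline the things well. The scraper is at about (0.482, 0.288) and the plate at (0.574, 0.030) with yaw about -0.285. The cover is at about (0.464, -0.325), and its side skirts exist only as tabs. I move above the scraper.

```bash
cat >> h.py <<'E'
def Rdown(a): 
    c,s=np.cos(a),np.sin(a);return np.array([[-s,c,0],[c,s,0],[0,0,-1.]])
def pose():
    s=r.sense();return np.array(s['tool_pos']),R.from_rotvec(s['ee_rot']).as_matrix(),s
def goal(x,y,z,ang,ref=None):
    p,M,s=pose()
    if ref is not None: p,M=np.array(ref[:3]),Rdown(ref[3])
    rv=R.from_matrix(M.T@Rdown(ang)).as_rotvec()/np.pi;d=M.T@(np.array([x,y,z])-p)/.4
    print('move',rv.round(4),d.round(4))
def wproj_factory():
    p,M,s=pose();m=cm('wrist');K=np.array(m['mtx']);T=np.linalg.inv(np.array(m['T_tool_cam']))
    def f(P):
        q=(np.atleast_2d(P)-p)@M;q=q@T[:3,:3].T+T[:3,3]
        rr=np.hypot(q[:,0],q[:,1]);th=np.arctan2(rr,q[:,2]);u=q[:,:2]/np.maximum(rr,1e-9)[:,None]
        return K[:2,2]+K[0,0]*th[:,None]*u
    return f
E
python3 -c "
from h import *
goal(.482,.288,.19,.2)
for px in((264.4,197),(268,208),(250,214)):
  w=onz('scene',px,.046)-[.5744,.0295,0];a=-.285
  print(w[0]*np.cos(a)+w[1]*np.sin(a),-w[0]*np.sin(a)+w[1]*np.cos(a))"
```

```text
move [ 0.     -0.      0.3333] [-0.9132 -0.4966  0.1032]
-0.03791579624355222 -0.009953570271540972
0.0030348949324129028 0.01749173117719341
0.04573098234827692 -0.01465404292191273
```

Call:
arm_command:
  moves: "0 0 0.333 -0.913 -0.497 0.103 1;0 0 0.333 -0.913 -0.497 0.103 1;0 0 0.333 -0.913 -0.497 0.103 1;0 0 0.333 -0.913 -0.497 0.103 1;0 0 0.333 -0.913 -0.497 0.103 1;0 0 0.333 -0.913 -0.497 0.103 1;0 0 0.333 -0.913 -0.497 0.103 1;0 0 0.333 -0.913 -0.497 0.103 1"
  force: 40

```text
time: 3.0
tool_pos: [0.4837, 0.2854, 0.1898]
ee_rot: [1.993, 2.428, -0.0]
force: [0.0, 0.2, -0.3]
gripper_width: 0.997
grip_force: 0.0
```

Run:
```python
from h import *
f=wproj_factory();im=snap('wrist')
D=nets.silhouettes('wrist','scraper')
for d in D:
  print(d['confidence'],d['pixel'],d['region'].sum())
D=D[0]['region']
p,fu=fit([(f,D)],'scraper',.482,.288,yaws=[-.2,.1,.4]);print(p,fu)
o=im.copy();o[cv2.morphologyEx(D.astype(np.uint8),cv2.MORPH_GRADIENT,np.ones((3,3)))>0]=[255,0,255]
q=(render(f,'scraper',p)>.5).astype(np.uint8);o[cv2.morphologyEx(q,cv2.MORPH_GRADIENT,np.ones((3,3)))>0]=[255,0,0]
cv2.imwrite('pics/w1.png',o[:,:,::-1])
goal(p[0],p[1],.027,p[2])
```

```text
0.59 [250.5, 179.0] 2072
[0.47960918 0.28662005 0.13689518] 0.03615089523705783
move [-0.0002 -0.0001  0.0199] [-0.0016 -0.0058  0.4075]
```

View pics/w1.png

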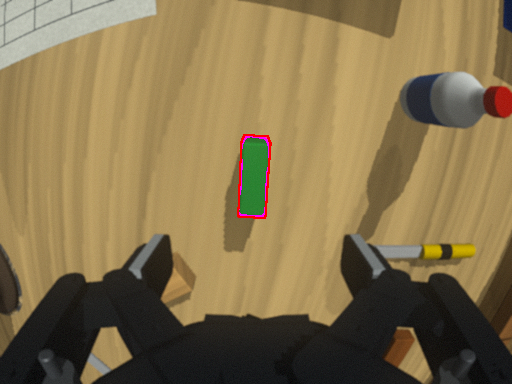

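The red model sits right on the scraper at (255,178), and nothing else is in the way of the fingers. I descend and grip.

Call:
arm_command:
  moves: "0 0 0.02 -0.002 -0.006 0.14 1;0 0 0.02 -0.002 -0.006 0.28 1;0 0 0.02 -0.002 -0.006 0.37 1;0 0 0.02 -0.002 -0.006 0.407 1;0 0 0.02 -0.002 -0.006 0.407 1;0 0 0.02 -0.002 -0.006 0.407 0.1;0 0 0.02 -0.002 -0.006 0.407 0;0 0 0.02 -0.002 -0.006 0.407 0"
  force: 40

```text
time: 4.1
tool_pos: [0.4806, 0.287, 0.0285]
ee_rot: [2.063, 2.369, 0.003]
force: [-0.7, -0.5, -0.6]
gripper_width: 0.379
grip_force: 0.0
```

Call:
arm_command:
  moves: "0 0 0 0 0 0 0;0 0 0 0 0 0 0;0 0 0 0 0 0 0;0 0 0 0 0 -0.1 0;0 0 0 0 0 -0.2 0;0 0 0 0 0 -0.25 0;0 0 0 0 0 -0.25 0;0 0 0 0 0 -0.25 0"
  force: 50

```text
time: 5.1
tool_pos: [0.4784, 0.2859, 0.1257]
ee_rot: [-2.062, -2.368, 0.004]
force: [-1.0, -0.0, -1.7]
gripper_width: 0.299
grip_force: 49.5
```

Run:
```python
from h import *
f=wproj_factory();p,M,s=pose();print(p,np.arctan2(M[1,1],M[0,1]),s['force'],s['gripper_width'])
pj={c:(lambda P,c=c:proj(c,P)) for c in('scene','side')};V=[]
for c in pj:
  im=snap(c,'g_'+c)
  D=nets.silhouettes(c,'scraper');print(c,[(d['confidence'],d['pixel'],d['region'].sum()) for d in D])
a=-.285
e=np.array([np.cos(a),np.sin(a)]);c0=np.array([.5744,.0295])
for k in(-.125,.125):print(k,c0+k*e);goal(*(c0+k*e),.13,a)
snap('wrist','g_w')
```

```text
[0.4784373  0.28591566 0.12572485] 0.13797846962075716 [-1.01253493 -0.02208653 -1.73251701] 0.2994365839916085
scene [(0.89, [362.2, 171.6], np.int64(517))]
side [(0.77, [164.9, 148.4], np.int64(377))]
-0.125 [0.45444229 0.06464468]
move [-0.0008  0.0005  0.1346] [-0.5399 -0.136  -0.0099]
0.125 [ 0.69435771 -0.00564468]
move [-0.0008  0.0005  0.1346] [-0.7965  0.4339 -0.0113]
```

View pics/g_w.png

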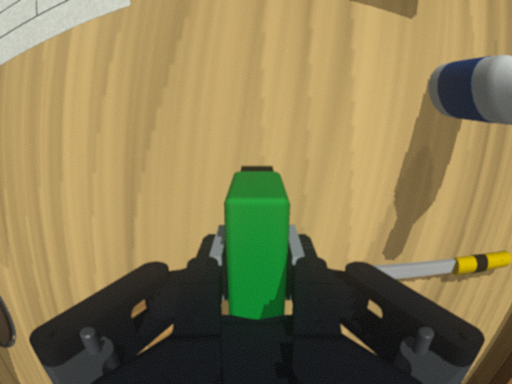

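The scraper is held firmly (25.5 mm opening) and upright, and its rubber edge is visible at (257,169). I go to the near end of the plate and measure it from there.

Run:
```python
from h import *
a=-.285
e=np.array([np.cos(a),np.sin(a)]);c0=np.array([.5744,.0295])
goal(*(c0-.105*e),.14,a)
```

```text
move [-0.0007  0.0004  0.1346] [-0.5607 -0.0912 -0.0344]
```

Call:
arm_command:
  moves: "0 0 0.03 -0.1 -0.016 -0.034 0;0 0 0.07 -0.23 -0.037 -0.034 0;0 0 0.1 -0.36 -0.058 -0.034 0;0 0 0.135 -0.48 -0.078 -0.034 0;0 0 0.135 -0.561 -0.091 -0.034 0;0 0 0.135 -0.561 -0.091 -0.034 0;0 0 0.135 -0.561 -0.091 -0.034 0;0 0 0.135 -0.561 -0.091 -0.034 0"
  force: 50

```text
time: 6.35
tool_pos: [0.4745, 0.0603, 0.1408]
ee_rot: [-2.514, -1.884, -0.0]
force: [0.3, -0.3, -2.3]
gripper_width: 0.296
grip_force: 49.5
```

Run:
```python
from h import *
f=wproj_factory();p,M,s=pose();print(p,np.arctan2(M[1,1],M[0,1]),s['force'],s['gripper_width'])
im=snap('wrist');o=im.copy()
D=[d for d in nets.silhouettes('wrist','plate')];print([(d['confidence'],d['pixel'],d['region'].sum()) for d in D])
reg=D[0]['region']
q,fu=fit([(f,reg)],'plate',.574,.03,yaws=[-.285]);print(q,fu)
print('chips',[(d['confidence'],d['pixel']) for d in nets.look_for('wrist','chip1')])
for mk,col in((reg,[255,0,255]),(render(f,'plate',q)>.5,[255,0,0])):
  o[cv2.morphologyEx(mk.astype(np.uint8),cv2.MORPH_GRADIENT,np.ones((3,3)))>0]=col
cv2.imwrite('pics/w3.png',o[:,:,::-1])
```

```text
[0.47448853 0.06029056 0.14076494] -0.28467435997740537 [ 0.34887591 -0.32955786 -2.26840021] 0.29620392632452763
[(0.66, [359.0, 186.6], np.int64(9615))]
[ 0.5725194   0.02947437 -0.29486992] 0.11078077565313824
chips [(0.92, [328.6, 205.6]), (0.8, [378.3, 178.4]), (0.72, [411.4, 212.4])]
```

View pics/w3.png

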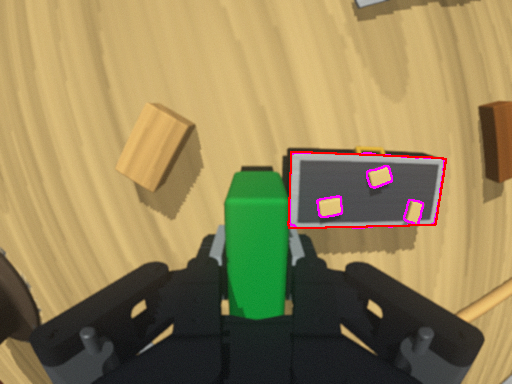

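The red plate model fits well: centre (0.5725, 0.0295), yaw -0.292. The chips are at (329,206), (378,178) and (411,212), and the scraper is just off the plate's near end at x≈290. I lower it beside the plate and sweep along the length.

Call:
arm_command:
  moves: "0 0 0.002 0 0 0.08 0;0 0 0.002 0 0 0.15 0;0 0 0.002 0 0 0.175 0;0 0 0.002 0 0 0.175 0;0 0 0.002 0 0.02 0.175 0;0 0 0.002 0 0.05 0.175 0;0 0 0.002 0 0.08 0.175 0;0 0 0.002 0 0.08 0.175 0"
  force: 50

```text
time: 7.5
tool_pos: [0.5073, 0.0498, 0.0716]
ee_rot: [2.521, 1.872, 0.003]
force: [-0.7, 0.0, -1.3]
gripper_width: 0.298
grip_force: 49.6
```

Run:
```python
from h import *
p,M,s=pose();print(p,s['force'],s['wrist_torque'],s['gripper_width'])
im=snap('side');cv2.imwrite('pics/d4.png',cv2.resize(im[150:240,180:300],None,fx=5,fy=5)[:,:,::-1])
a=-.292;e=np.array([np.cos(a),np.sin(a)])
goal(*(np.array([.5725,.0295])+.108*e),p[2],a)
```

```text
[0.50731161 0.0498475  0.07162735] [-0.71719562  0.03011993 -1.31339516] [-0.00341414  0.00228868 -0.03027296] 0.29787886857772994
move [ 0.0002 -0.0001 -0.0003] [-0.0008  0.444  -0.001 ]
```

View pics/d4.png

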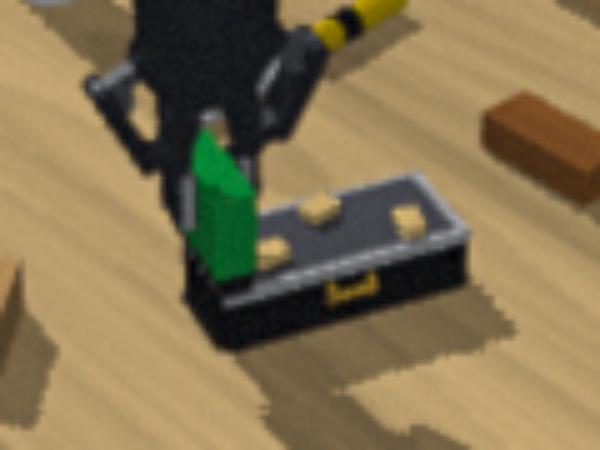

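The scraper's wiping edge is just above the plate at its near end, at crop position (225,280), with all three chips ahead of it. I continue the sweep.

Call:
arm_command:
  moves: "0 0 0 0 0.03 0.002 0;0 0 0 0 0.065 0.002 0;0 0 0 0 0.1 0.002 0;0 0 0 0 0.135 0.002 0;0 0 0 0 0.17 0.002 0;0 0 0 0 0.205 0.002 0;0 0 0 0 0.24 0.002 0;0 0 0 0 0.275 0.002 0"
  force: 50

```text
time: 8.55
tool_pos: [0.6101, 0.0187, 0.0705]
ee_rot: [-2.52, -1.872, 0.003]
force: [-5.3, 1.8, 6.3]
gripper_width: 0.297
grip_force: 50.7
```

Call:
arm_command:
  moves: "0 0 0 0 0.035 0 0;0 0 0 0 0.07 0 0;0 0 0 0 0.105 0 0;0 0 0 0 0.14 0 0;0 0 0 0 0.17 0 0;0 0 0 0 0.17 0 0;0 0 0 0 0.17 0 0;0 0 0 0 0.17 -0.15 0"
  force: 50

```text
time: 9.55
tool_pos: [0.669, -0.0005, 0.1228]
ee_rot: [-2.513, -1.868, 0.02]
force: [0.5, 0.9, -2.5]
gripper_width: 0.301
grip_force: 49.7
```

Run:
```python
from h import *
p,M,s=pose();print(p,s['force'],s['gripper_width'])
A=snap('side');a=cv2.resize(A[130:240,170:330],None,fx=4,fy=2.7);print('side',[(d['confidence'],d['pixel']) for d in nets.look_for('side','chip1')])
b=cv2.resize(snap('scene')[170:280,210:370],None,fx=4,fy=2.7)
for c in['scene']:print(c,[(d['confidence'],d['pixel']) for d in nets.look_for(c,'chip1')])
cv2.imwrite('pics/d5.png',np.vstack([a,b])[:,:,::-1])
goal(.4796,.2866,.14,.137)
```

```text
[ 6.68958546e-01 -4.87281181e-04  1.22827766e-01] [ 0.45599993  0.89884569 -2.52095312] 0.30072001643144525
side []
scene [(0.51, [241.2, 241.5])]
move [ 0.0013 -0.     -0.1366] [ 0.5463 -0.6791 -0.0214]
```

View pics/d5.png

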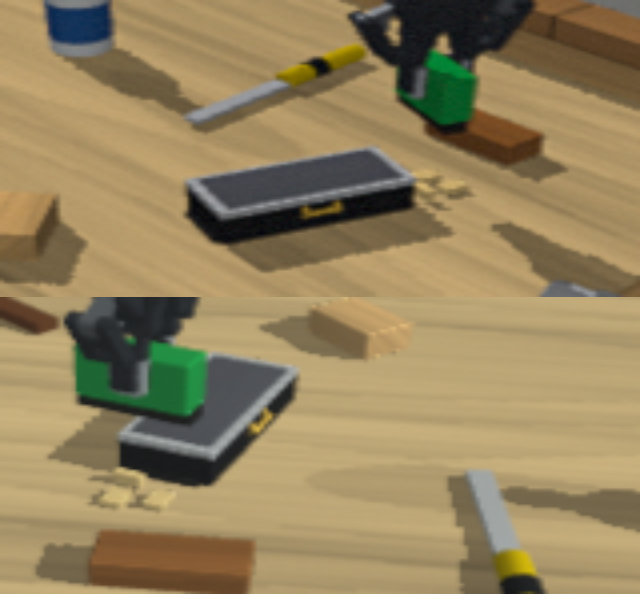

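The plate is clear, and the three chips lie on the bench beyond its far end, at scene-crop positions (118,495), (158,498) and (130,478). The last one is close to the holder, so I check its height by triangulation.

Run:
```python
from h import *
def tri(a,b):
  o1,d1=ray('scene',a);o2,d2=ray('side',b);A=np.stack([d1,-d2],1);t=np.linalg.lstsq(A,o2-o1,rcond=None)[0]
  return ((o1+d1*t[0])+(o2+d2*t[1]))/2,np.linalg.norm(A@t-(o2-o1))
S=[(210+u/4,170+(v-297)/2.7) for u,v in((118,495),(158,498),(130,478))]
D=[(170+u/4,130+v/2.7) for u,v in((430,176),(453,187),(430,196),(425,187))]
for s in S:
  print('at z.008',onz('scene',s,.008).round(3))
  for d in D: print(*[np.round(v,3) for v in tri(s,d)])
```

```text
at z.008 [ 0.685 -0.013  0.008]
[ 0.68  -0.007  0.008] 0.014
[ 0.682 -0.016  0.003] 0.007
[ 0.668 -0.014 -0.007] 0.004
[ 0.671 -0.01  -0.001] 0.012
at z.008 [0.685 0.012 0.008]
[0.683 0.009 0.003] 0.007
[ 0.686 -0.    -0.002] 0.028
[ 0.671  0.002 -0.012] 0.017
[ 0.675  0.006 -0.006] 0.009
at z.008 [ 0.661 -0.009  0.008]
[ 0.67  -0.008  0.016] 0.001
[ 0.673 -0.016  0.011] 0.02
[ 0.658 -0.014  0.002] 0.01
[ 0.662 -0.01   0.008] 0.002
```

All chips lie at bench level. I return the scraper to its original place.

Call:
arm_command:
  moves: "0 0 0 0.07 -0.085 -0.022 0;0 0 -0.03 0.15 -0.19 -0.022 0;0 0 -0.06 0.25 -0.31 -0.022 0;0 0 -0.09 0.35 -0.43 -0.022 0;0 0 -0.12 0.45 -0.56 -0.022 0;0 0 -0.137 0.546 -0.679 -0.022 0;0 0 -0.137 0.546 -0.679 -0.022 0;0 0 -0.137 0.546 -0.679 -0.022 0"
  force: 50

```text
time: 10.75
tool_pos: [0.4773, 0.286, 0.1376]
ee_rot: [-2.061, -2.371, 0.004]
force: [0.6, 0.7, -0.9]
gripper_width: 0.297
grip_force: 50.1
```

```bash
python3 -c "
from h import *
p,M,s=pose();print(p,s['force'],np.arctan2(M[1,1],M[0,1]))
goal(p[0],p[1],.0285,.137)"
```

```text
[0.4772671  0.2860328  0.13763618] [ 0.55264613  0.68495222 -0.91688805] 0.13944038932139663
move [-0.0007  0.0004  0.0008] [0.0004 0.0006 0.2728]
```

Call:
arm_command:
  moves: "0 0 0 0 0 0.12 0;0 0 0 0 0 0.22 0;0 0 0 0 0 0.26 0;0 0 0 0 0 0.274 0;0 0 0 0 0 0.276 0;0 0 0 0 0 0.276 0;0 0 0 0 0 0.276 0;0 0 0 0 0 0.276 0"

```text
time: 11.75
tool_pos: [0.4789, 0.2867, 0.0291]
ee_rot: [2.062, 2.369, 0.002]
force: [-0.4, 0.3, -1.5]
gripper_width: 0.296
grip_force: 50.0
```

Call:
arm_command:
  moves: "0 0 0 0 0 0 0.6;0 0 0 0 0 0 1;0 0 0 0 0 0 1;0 0 0 0 0 0 1;0 0 0 0 0 -0.08 1;0 0 0 0 0 -0.2 1;0 0 0 0 0 -0.34 1;0 0 0 0 0 -0.45 1"

```text
time: 12.75
tool_pos: [0.479, 0.2866, 0.211]
ee_rot: [2.063, 2.369, 0.003]
force: [0.0, -0.1, 0.1]
gripper_width: 1.002
grip_force: 0.0
```

Run:
```python
from h import *
f=wproj_factory();p,M,s=pose();print(p,np.arctan2(M[1,1],M[0,1]))
snap('wrist');D=nets.silhouettes('wrist','scraper')
print(fit([(f,D[0]['region'])],'scraper',.48,.287,yaws=[.137]) if D else None)
goal(.464,-.325,.22,-.163-np.pi/2)
```

```text
[0.47900646 0.28662385 0.21097396] 0.13794858923017692
(array([0.47797136, 0.28684175, 0.13016528]), np.float64(0.01887305554616329))
move [ 0.0015 -0.0046  0.5958] [-1.5126 -0.2568 -0.0212]
```

The scraper stands upright back on the bench. Now to the cover.

Call:
arm_command:
  moves: "0 0 0.05 -0.12 -0.02 -0.02 1;0 0 0.1 -0.24 -0.04 -0.02 1;0 0 0.15 -0.36 -0.06 -0.02 1;0 0 0.2 -0.48 -0.08 -0.02 1;0 0 0.25 -0.6 -0.1 -0.02 1;0 0 0.3 -0.72 -0.12 -0.02 1;0 0 0.35 -0.84 -0.14 -0.02 1;0 0 0.4 -0.95 -0.16 -0.02 1"

```text
time: 13.85
tool_pos: [0.4666, -0.1003, 0.2157]
ee_rot: [-3.063, -0.696, 0.001]
force: [0.8, 0.7, -0.1]
gripper_width: 1.0
grip_force: 0.0
```

```bash
python3 -c "
from h import *
print(pose()[0]);goal(.464,-.325,.22,-.163-np.pi/2)"
```

```text
[ 0.46663394 -0.10031696  0.21571006]
move [-1.00e-04  3.00e-04  1.94e-01] [-0.2485  0.5038 -0.0109]
```

Call:
arm_command:
  moves: "0 0 0.05 -0.06 0.12 -0.01 1;0 0 0.1 -0.12 0.25 -0.01 1;0 0 0.15 -0.18 0.37 -0.01 1;0 0 0.194 -0.249 0.504 -0.01 1;0 0 0.194 -0.249 0.504 -0.01 1;0 0 0.194 -0.249 0.504 -0.01 1;0 0 0.194 -0.249 0.504 -0.01 1;0 0 0.194 -0.249 0.504 -0.01 1"

```text
time: 14.85
tool_pos: [0.4661, -0.3222, 0.2204]
ee_rot: [-3.132, 0.244, 0.0]
force: [-0.9, -0.1, 0.8]
gripper_width: 0.997
grip_force: 0.0
```

```bash
cat > mc.py <<'E'
from h import *
MODELS['cover']=[box(.164,.088,.0238,.0338),box(.056,.088,0,.0338),box(.096,.022,.0338,.0666)]
MODELS['rib']=[box(.096,.022,.0338,.0666)]
f=wproj_factory();p,M,s=pose();print(p,np.arctan2(M[1,1],M[0,1]))
im=snap('wrist');D=nets.silhouettes('wrist','cover');print([(d['confidence'],d['pixel'],d['region'].sum()) for d in D])
reg=D[0]['region'];ys,xs=np.nonzero(reg);print(xs.min(),xs.max(),ys.min(),ys.max())
q,fu=fit([(f,reg)],'cover',.464,-.325,yaws=[-.163]);print('cover',q,fu)
dark=((im.max(2)<70)&cv2.dilate((render(f,'cover',q)>.5).astype(np.uint8),np.ones((5,5))).astype(bool))
n,l,st,ce=cv2.connectedComponentsWithStats(dark.astype(np.uint8));k=1+np.argmax(st[1:,4]);rb=l==k;print(st[k])
q2,f2=fit([(f,rb)],'rib',q[0],q[1],yaws=[q[2]]);print('rib',q2,f2)
o=im.copy()
for mk,col in((reg,[255,0,255]),(render(f,'cover',q)>.5,[255,0,0]),(render(f,'rib',q2)>.5,[0,255,255])):
  o[cv2.morphologyEx(mk.astype(np.uint8),cv2.MORPH_GRADIENT,np.ones((3,3)))>0]=col
cv2.imwrite('pics/w6.png',o[:,:,::-1])
goal(q[0],q[1],.050-.019+.0-.0,q[2]-np.pi/2)
E
python3 mc.py
```

```text
[ 0.46606213 -0.32224486  0.22041256] -1.7259854636928227
[(0.7, [260.6, 162.7], np.int64(10658))]
219 304 95 237
cover [ 0.46347303 -0.32534759 -0.21977329] 0.002505829117522614
[ 249  128   25   90 1737]
rib [ 0.46431315 -0.32588586 -0.21871583] 0.05697732991473394
move [ 0.     -0.0001  0.0204] [-0.0057  0.0077  0.4741]
```

View pics/w6.png

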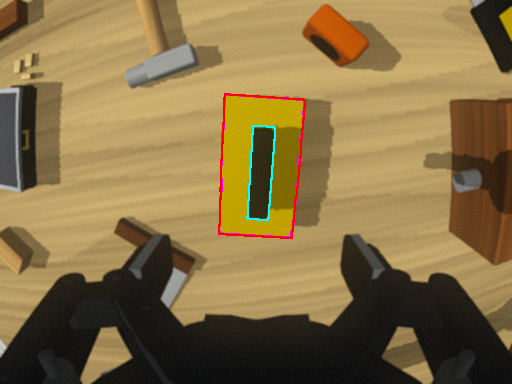

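The cover model fits very well: (0.4635, -0.3253), yaw -0.22, with the rib at (261,173). I descend and grip the rib with the fingertips just above the roof.

Call:
arm_command:
  moves: "0 0 0.02 -0.006 0.008 0.13 1;0 0 0.02 -0.006 0.008 0.27 1;0 0 0.02 -0.006 0.008 0.38 1;0 0 0.02 -0.006 0.008 0.44 1;0 0 0.02 -0.006 0.008 0.458 1;0 0 0.02 -0.006 0.008 0.458 1;0 0 0.02 -0.006 0.008 0.458 0.3;0 0 0.02 -0.006 0.008 0.458 0"
  force: 40

```text
time: 15.95
tool_pos: [0.464, -0.3272, 0.0388]
ee_rot: [3.121, -0.345, 0.004]
force: [0.1, 0.0, 0.2]
gripper_width: 0.606
grip_force: 0.0
```

Call:
arm_command:
  moves: "0 0 0 0 0 0 0;0 0 0 0 0 0 0;0 0 0 0 0 0 0;0 0 0 0 0 0 0;0 0 0 0 0 -0.06 0;0 0 0 0 0 -0.16 0;0 0 0 0 0 -0.25 0;0 0 0 0 0 -0.25 0"
  force: 100

```text
time: 16.95
tool_pos: [0.4649, -0.328, 0.14]
ee_rot: [3.119, -0.345, 0.008]
force: [0.3, -0.3, -2.2]
gripper_width: 0.24
grip_force: 97.9
```

Run:
```python
from h import *
p,M,s=pose();print(p,np.arctan2(M[1,1],M[0,1]),s['force'],s['gripper_width'],s['grip_force'])
goal(.5725,.0295,.16,-.292-np.pi/2)
```

```text
[ 0.46487028 -0.3280456   0.14004208] -1.790869297174844 [ 0.3387086  -0.31306555 -2.24627955] 0.24005090207382032 97.93683171272278
move [ 0.0009 -0.0019  0.0229] [ 0.0678 -0.9309 -0.0524]
```

Run:
```python
from h import *
goal(.54,-.11,.16,-.292-np.pi/2)
```

```text
move [ 0.0009 -0.0019  0.0229] [ 0.0646 -0.5728 -0.0513]
```

Call:
arm_command:
  moves: "0 0 0.01 0.01 -0.09 -0.05 0;0 0 0.023 0.022 -0.2 -0.05 0;0 0 0.023 0.034 -0.3 -0.05 0;0 0 0.023 0.045 -0.4 -0.05 0;0 0 0.023 0.056 -0.5 -0.05 0;0 0 0.023 0.065 -0.573 -0.05 0;0 0 0.023 0.065 -0.573 -0.05 0;0 0 0.023 0.065 -0.573 -0.05 0"

```text
time: 17.95
tool_pos: [0.5372, -0.1085, 0.1556]
ee_rot: [3.108, -0.457, -0.005]
force: [0.8, -0.2, -1.4]
gripper_width: 0.239
grip_force: 98.2
```

Run:
```python
from h import *
MODELS['cover']=[box(.164,.088,.0238,.0338),box(.056,.088,0,.0338),box(.096,.022,.0338,.0666)]
f=wproj_factory();p,M,s=pose();ang=np.arctan2(M[1,1],M[0,1]);print(p,ang,M[:,2],s['force'])
im=snap('wrist');o=im.copy()
D=nets.silhouettes('wrist','plate');print([(d['confidence'],d['pixel'],d['region'].sum()) for d in D])
reg=D[0]['region'];q,fu=fit([(f,reg)],'plate',.573,.03,yaws=[-.29]);print('plate',q,fu)
C=nets.silhouettes('wrist','cover');print([(d['confidence'],d['pixel'],d['region'].sum()) for d in C])
cm_=render(f,'cover',(*p[:2],ang+np.pi/2),p[2]-.038)>.5
L=[(reg,[255,0,255]),(render(f,'plate',q)>.5,[255,0,0]),(cm_,[0,255,255])]
if C:L.append((C[0]['region'],[255,255,255]))
for mk,col in L: o[cv2.morphologyEx(mk.astype(np.uint8),cv2.MORPH_GRADIENT,np.ones((3,3)))>0]=col
cv2.imwrite('pics/w7.png',o[:,:,::-1])
```

```text
[ 0.53716314 -0.10849139  0.15562175] -1.862753155757273 [-3.08138586e-03  2.55791206e-04 -9.99995220e-01] [ 0.79163432 -0.19275121 -1.35933359]
[(0.75, [115.7, 181.6], np.int64(8596))]
plate [ 0.57267077  0.03064861 -0.28986455] 0.00838366775730618
[(0.91, [256.5, 168.4], np.int64(31281))]
```

View pics/w7.png

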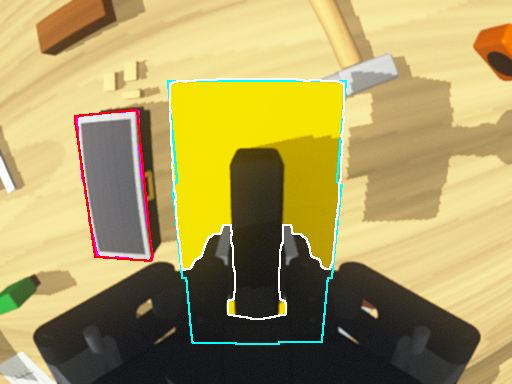

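The plate is clear and the red fit is tight: (0.5726, 0.0306), yaw -0.290. The chips are on the bench at (123,78). The held cover (white) matches its expected pose (cyan) within a pixel. I move over the plate.

Run:
```python
from h import *
goal(.573,.0303,.13,-.290-np.pi/2)
```

```text
move [ 0.0001  0.0003 -0.0012] [-0.0167 -0.3597  0.0665]
```

Call:
arm_command:
  moves: "0 0 -0.001 -0.003 -0.06 0 0;0 0 -0.001 -0.006 -0.13 0 0;0 0 -0.001 -0.009 -0.2 0 0;0 0 -0.001 -0.013 -0.28 0.03 0;0 0 -0.001 -0.017 -0.36 0.065 0;0 0 -0.001 -0.017 -0.36 0.065 0;0 0 -0.001 -0.017 -0.36 0.065 0;0 0 -0.001 -0.017 -0.36 0.065 0"

```text
time: 19.1
tool_pos: [0.5737, 0.0301, 0.1318]
ee_rot: [3.108, -0.455, 0.002]
force: [-0.5, -0.2, -1.9]
gripper_width: 0.239
grip_force: 98.4
```

Run:
```python
from h import *
p,M,s=pose();print(p,M[:,2],s['force'],s['wrist_torque'])
goal(.573,.0303,.07,-.290-np.pi/2)
```

```text
[0.5737346  0.03014236 0.13183457] [ 9.19754838e-04 -3.81159364e-04 -9.99999504e-01] [-0.45084794 -0.20744782 -1.91210311] [-0.03913087  0.00458639  0.02207069]
move [ 0.     -0.0003 -0.0002] [-2.000e-03  1.000e-04  1.546e-01]
```

Call:
arm_command:
  moves: "0 0 0 -0.002 0 0.03 0;0 0 0 -0.002 0 0.07 0;0 0 0 -0.002 0 0.11 0;0 0 0 -0.002 0 0.14 0;0 0 0 -0.002 0 0.155 0;0 0 0 -0.002 0 0.155 0;0 0 0 -0.002 0 0.155 0;0 0 0 -0.002 0 0.155 0"

```text
time: 20.1
tool_pos: [0.5733, 0.0317, 0.07]
ee_rot: [-3.109, 0.453, -0.002]
force: [-1.0, 0.3, -1.6]
gripper_width: 0.241
grip_force: 98.4
```

Run:
```python
from h import *
p,M,s=pose();print(p,M[:,2],s['force'],s['wrist_torque'])
goal(.573,.0303,.0512,-.290-np.pi/2)
a=snap('side')[140:260,170:330];b=snap('scene')[150:270,190:350]
cv2.imwrite('pics/d8.png',np.vstack([cv2.resize(v,None,fx=4,fy=2.5) for v in(a,b)])[:,:,::-1])
```

```text
[0.57328021 0.03165331 0.06997249] [ 1.38469423e-03 -4.05278348e-05 -9.99999040e-01] [-0.96784277  0.29136913 -1.56115211] [-0.06319889 -0.03958277  0.01850878]
move [-0.0001 -0.0004  0.0003] [0.0002 0.0035 0.0469]
```

View pics/d8.png

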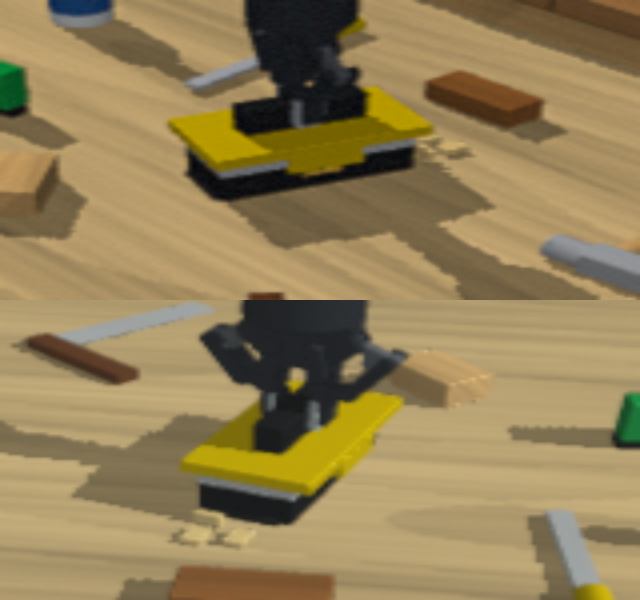

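The cover sits squarely over the plate, with its tabs outside the plate sides and no force yet. I correct 1.4 mm sideways and press in small steps.

Call:
arm_command:
  moves: "0 0 0 0 0.0035 0.002 0;0 0 0 0 0.0035 0.006 0;0 0 0 0 0.0035 0.01 0;0 0 0 0 0.0035 0.014 0;0 0 0 0 0.0035 0.018 0;0 0 0 0 0.0035 0.022 0;0 0 0 0 0.0035 0.026 0;0 0 0 0 0.0035 0.03 0"

```text
time: 21.2
tool_pos: [0.5742, 0.0301, 0.0615]
ee_rot: [3.109, -0.452, 0.004]
force: [-5.8, -1.2, 21.0]
gripper_width: 0.241
grip_force: 101.5
```

Call:
arm_command:
  moves: "0 0 0 0 0 0.004 0;0 0 0 0 0 0.008 0;0 0 0 0 0 0.012 0;0 0 0 0 0 0.016 0;0 0 0 0 0 0.018 0;0 0 0 0 0 0.018 0;0 0 0 0 0 0.018 0;0 0 0 0 0 0.018 0"

```text
time: 22.2
tool_pos: [0.5716, 0.0302, 0.0514]
ee_rot: [3.108, -0.453, -0.003]
force: [-4.2, -2.2, 11.4]
gripper_width: 0.243
grip_force: 101.3
```

It snapped: the force grew to about 21 N and the TCP is now at 0.0514, where home was predicted. I press harder against the stop.

Call:
arm_command:
  moves: "0 0 0 0 0 0.002 0;0 0 0 0 0 0.004 0;0 0 0 0 0 0.006 0;0 0 0 0 0 0.006 0;0 0 0 0 0 0.006 0;0 0 0 0 0 0.006 0;0 0 0 0 0 0.006 0;0 0 0 0 0 0.006 0"

```text
time: 23.2
tool_pos: [0.5717, 0.0302, 0.0513]
ee_rot: [3.108, -0.453, -0.005]
force: [-10.3, -2.5, 24.9]
gripper_width: 0.24
grip_force: 103.2
```

Run:
```python
from h import *
p,M,s=pose();print(p,M[:,2],np.arctan2(M[1,1],M[0,1])+np.pi/2,s['force'],s['wrist_torque'],s['gripper_width'],s['time'])
a=snap('side')[140:260,170:330];b=snap('scene')[150:270,190:350]
for i in range(4):
  snap('wrist');print(r.sense()['force'],r.sense()['tool_pos'])
cv2.imwrite('pics/d9.png',np.vstack([cv2.resize(v,None,fx=4,fy=2.5) for v in(a,b)])[:,:,::-1])
```

```text
[0.57165188 0.03017316 0.05134274] [-3.05425983e-03 -1.37954849e-04 -9.99995326e-01] -0.28948900211489637 [-10.3458352   -2.50441492  24.85363936] [-0.51352061  1.31878308 -0.06345888] 0.2398332762093021 23.2
[-10.99997329  -3.32239118  24.19405829] [0.57163594 0.03016352 0.05134348]
[-9.02699105 -2.58924448 24.82708728] [0.57168149 0.03013818 0.0513608 ]
[-10.18251331  -2.29793972  24.7653087 ] [0.57165231 0.030172   0.05134568]
[-10.27933735  -3.14507059  24.6027269 ] [0.571695   0.03015509 0.05137482]
```

View pics/d9.png

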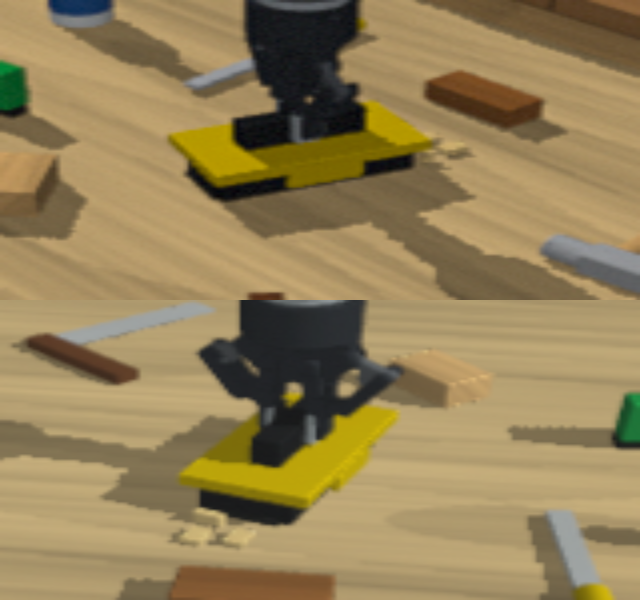

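The plate rim is now hidden under the cover, and the cover is level and square. The TCP no longer moves under a steady 25 N, so it is at the hard stop. I hand in.

```bash
python3 -c "
from h import *
print(workorder.hand_in())"
```

```text
the job is handed in; nothing more can be done
None
```

The job is handed in, with no verdict returned: the chips are on the bench, the scraper stands back where it started, and the cover has snapped home and is still pressed down with about 25 N.

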